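# Take the pellet die apart onto its stands and trays

## Task

The steel pellet-press die stands assembled on the bench as a stack. Take it apart and put each part upright on its own place: hang the plunger by its head in the stand with the hole, slip the die body over the post, lay the ring in the small round tray and the base in the large one. Do not drop a part or tip it over, and leave the glass beaker and the vial where they stand.

Things in the scene. Friction and masses are not known exactly. Their poses are not given: they have to be found in the camera images.
- die_plunger: Steel plunger, top of the stack, mass about 0.26 kg: a knurled head 38 mm across and 20 mm high on a rod 20 mm across and 53 mm long below it (73 mm in all). Origin at the centre of the rod's lower end, z up along the axis. At the start the rod stands down through the ring and the body (2 mm play) on the base's spigot, the head 4 mm above the ring: the head spans 83 to 103 mm above the bench.
- die_ring: Aluminium knock-out ring, 48 mm outside, 27 mm bore, 20 mm high, about 0.18 kg. Origin at the centre of its underside, z up. At the start it lies loose on the top of the die body, underside 59 mm above the bench, with the plunger's rod through it; the plunger's head does not pass through it.
- die_body: Steel die body, a thick sleeve 58 mm outside, 24 mm bore, 45 mm high, about 0.65 kg. Origin at the centre of its underside, z up. At the start it stands on the base's disc, underside 14 mm above the bench, round the base's spigot (1.5 mm play).
- die_base: Steel die base, bottom of the stack, about 0.42 kg: a disc 70 mm across and 14 mm thick with a central spigot 21 mm across that rises 16 mm above it (top at 30 mm). Origin at the centre of the underside, z up. Stands loose on the bench.
- hanger_stand: Place of the plunger: fixed off-white plastic plate 76 mm across with a 33 mm hole through its centre, its top face 66 mm above the bench, held on three thin pillars over a foot disc 8 mm high. The rod goes down the hole and the head comes to rest on the plate, the rod's end then hanging 13 mm above the bench. Origin at the centre of the underside, on the bench.
- post_stand: Here the die body belongs. Fixed off-white plastic disc 72 mm across and 14 mm high with an upright steel post 8 mm across in its centre, round tip at 54 mm above the bench. The body goes over the post and rests on the disc. Origin at the centre of the underside, on the bench.
- small_tray: Place of the ring: fixed off-white round plastic tray, 78 mm outside, 64 mm inside, floor 6 mm and rim 14 mm above the bench. Origin at the centre of the underside, on the bench.
- large_tray: Place of the die base: fixed off-white round plastic tray, 100 mm outside, 86 mm inside, floor 6 mm and rim 14 mm above the bench. Origin at the centre of the underside, on the bench.
- beaker: Glass beaker with spout, 70 mm across and 92 mm high, a bystander. Origin at the centre of its underside.
- sample_vial: Small glass vial with white cap, 21 mm across and 48 mm high, a bystander. Origin at the centre of its underside.
There are look-alikes about, which are no part of the job. What is shaped like the die_ring but pink or yellow is not meant.

How it is judged:
By the outcome, as a careful person would: the job done as asked, in the order asked, and still so for the second after the job is handed in, with the robot touching nothing.
It also fails if it takes over 88 s, if anything falls off the work surface, if the arm or the gripper's body presses on something with over 40 N, if the wrist force passes 120 N, or if a joint passes its speed limit or range.

## Robot

A 7-joint arm with a two-finger parallel gripper is mounted at the origin on a cart in front of the work surface, level with it; the furniture and walls round the work are solid. World frame = base frame: x ahead of the robot, y to its left, z up, the work surface at z = 0. Lengths are in m, angles in rad, forces in N, time in s.
With the tool pointing down it reaches from about 0.4 to 0.85 m from the base axis. Payload 6.9 kg.
Tool frame: the origin (TCP) lies on the centre line of the jaws, within the pads' length; the fingertips stand 14 mm ahead of it and the grasp point (between the pads) lies 5 mm behind it; z points along the fingers, y is the line along which they close (so a half turn about z gives the same grasp; the last joint's range is limited). The gripper opens to 85 mm and grips with 20 to 120 N. Pads are 22 mm wide; open, the fingers measure 114 mm over their backs; the gripper's body (76 mm by 85 mm) begins 54 mm behind the grasp point. The pads swing forward as they close: fully open they stand 13 mm farther back than shut.
Start: joints at [1.256, 0.507, -0.238, 1.5, 0.126, 1.149, -0.155], TCP at [0.255, -0.57, 0.245] pointing down, gripper open.
Joint ranges: [-3.08, 3.08], [-0.24, 2.05], [-1.43, 1.35], [0, 2.5], [-1.52, 4.66], [0.17, 1.96], [-2.89, 2.89]. Speed limits (rad/s): [2.39, 2.39, 3.14, 3.14, 3.14, 3.14, 3.14].

## Interface

Orientations are given as a 3x3 rotation matrix whose columns are the frame's x, y, z axes.
In Python, from bench import ctrl, vision, workorder gives the robot as it stands.
- The arm moves only by the shell command python3 -m creep 'ROWS' [FORCE]. ROWS is text: rows parted by semicolons, each of 7 numbers parted by spaces: the shift along the tool's x, y, z in mm, then the turn, a rotation vector about the tool's x, y, z in rad, then the finger opening in mm, from 0 to 85.4. In form: dx dy dz ax ay az hand; .... A call has exactly 5 rows; each row shifts and turns the commanded pose from where the row before left it, along the tool's axes as they then stand; what a row does not reach is not made up. A row lasts 1/8 s, in which the tool goes at most 62.5 mm and 10.7 degrees, less where a joint would pass 70% of its speed; a pose out of reach is approached as far as the arm can. A call with a gripper value outside its range is refused whole. The fingers move at their own pace and stop on an object; FORCE is the grip in N (left out, the last holds). Time passes only in rows, so rows that do not move let the fingers close, or fill a call up. It gives the time, the measured TCP pose, the force, the opening and the grip force at its end, in the units of the state.
- ctrl.get_state(): the state, without advancing time (a new reading comes with each control period).
- vision.camera(name): name is "scene" or "top"; returns a dict with "pixels" (400x640x3 uint8, red, green, blue), "depth" (400x640 float32, m along the optical axis (not along the pixel's ray), 0 where there is no reading), "K" (3x3 intrinsics, pixels), "k1" (the pictures are not rectified: a ray, as slopes to the right and down, at radius r is drawn at 1 + k1 r^2 times it, then the intrinsics apply), "extrinsics" (4x4, takes a point from camera to world coordinates). Camera axes: x right, y down, z forward; pixel columns grow to the right and rows downward; lengths in m; the calibration is good to about 2 mm. A picture is of the moment at which its call begins.
- workorder.close_job(): hands the job in; it is judged then, once.
The state is a dict: "clock": time; "joints": joint angles; "qvel": joint speeds; "joint_efforts": joint torques, N m; "position": TCP position; "tool_rot": TCP orientation; "ft_force": force on the tool from outside, world axes, zero at the start; "moment": the same for the moment, N m; "opening": finger opening in m; "grip_force": force on a finger pad.
Only numpy, scipy, OpenCV 4.12 (cv2) and the standard library are available. Lean on these libraries where they do the work, as an engineer would, in place of code of your own. Each camera call takes 0.05 s, during which the arm holds its last target. There are 200 camera calls.

## Working session

There is one attempt and no reset: what is moved stays moved. The work goes in short steps, Python scripts to look and compute and a shell command to move; the robot and the scene stay as the last step left them, time stands still between calls to the robot, and variables do not carry over. Pictures are saved under pics/ and viewed, at most 14 in all, crops included, and the job is handed in when it is done.

```bash
mkdir -p pics; ls; python3 - <<'E'
from bench import ctrl, vision
import cv2,numpy as np
s=ctrl.get_state(); print({k:np.round(v,3).tolist() for k,v in s.items()})
for n in("scene","top"):
    c=vision.camera(n); cv2.imwrite(f"pics/{n}0.png",c["pixels"][:,:,::-1]); np.savez(f"{n}0.npz",**c)
    print(n,c["K"].tolist(),c["k1"],np.round(c["extrinsics"],4).tolist())
E
```

```text
pics
{'clock': 0.0, 'joints': [1.256, 0.508, -0.238, 1.501, 0.126, 1.149, -0.155], 'qvel': [0.001, 0.0, 0.002, -0.001, -0.001, 0.0, -0.001], 'joint_efforts': [-0.0, -62.059, -2.186, -24.965, 0.013, 0.012, 0.0], 'position': [0.255, -0.57, 0.244], 'tool_rot': [[0.913, 0.408, -0.001], [0.408, -0.913, 0.002], [-0.0, -0.002, -1.0]], 'ft_force': [0.114, -0.898, -0.114], 'moment': [0.014, -0.022, -0.045], 'grip_force': 0.0, 'opening': 0.085}
scene [[383.302191899268, 0.0, 320.47706573191783], [0.0, 383.302191899268, 192.35140279574048], [0.0, 0.0, 1.0]] -0.0034551015583114426 [[0.9853, 0.0985, -0.1396, 0.6499], [0.17, -0.4815, 0.8598, -0.6681], [0.0175, -0.8709, -0.4912, 0.5055], [0.0, 0.0, 0.0, 1.0]]
top [[377.02754876470465, 0.0, 324.4745025557115], [0.0, 377.02754876470465, 194.69661692689132], [0.0, 0.0, 1.0]] -0.08035535255613166 [[0.0025, -0.9948, 0.1021, 0.4776], [-0.9997, 0.0001, 0.0248, 0.0812], [-0.0247, -0.1021, -0.9945, 0.9084], [0.0, 0.0, 0.0, 1.0]]
```

View pics/scene0.png

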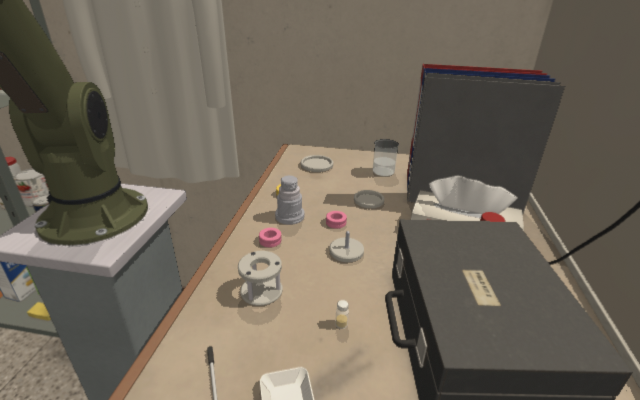

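View pics/top0.png

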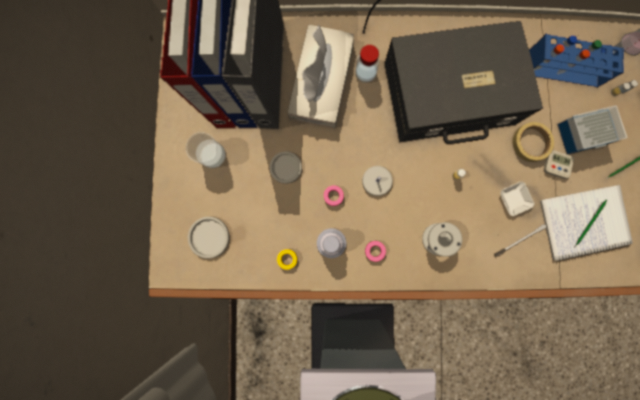

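The top view shows the stack at (331,242), the hanger at (442,240), the post at (378,181), the small tray at (287,167) and the large tray at (209,238). The beaker is at (210,153) and the vial at (460,174). The scene view agrees. Next I measure positions from depth slices.

```bash
cat > h.py <<'E'
import numpy as np, cv2
def cloud(c):
    K=c["K"]; k1=float(c["k1"]); v,u=np.mgrid[0:400,0:640]
    d=np.dstack([(u-K[0,2])/K[0,0],(v-K[1,2])/K[1,1]]).astype(float); s=d.copy()
    for _ in range(6): s=d/(1+k1*(s**2).sum(2,keepdims=True))
    P=np.dstack([s,np.ones((400,640))])*c["depth"][...,None]
    E=c["extrinsics"]; W=P@E[:3,:3].T+E[:3,3]; W[c["depth"]==0]=np.nan
    return W
def slice_(W,x,y,r,z0,z1):
    m=(np.hypot(W[...,0]-x,W[...,1]-y)<r)&(W[...,2]>z0)&(W[...,2]<z1)
    return W[m]
def fit(P):
    if len(P)<5: return None
    q=P[:,:2]; A=np.c_[2*q,np.ones(len(q))]
    a=np.linalg.lstsq(A,(q**2).sum(1),rcond=None)[0]
    e=cv2.minEnclosingCircle(q.astype(np.float32)*1000)
    return dict(n=len(P),enc=np.round(e[0],1).tolist(),er=round(e[1],1),lsq=np.round(a[:2]*1000,1).tolist(),lr=round(1000*np.sqrt(a[2]+a[0]**2+a[1]**2),1),z=np.round(np.percentile(P[:,2],[10,50,90])*1000,1).tolist())
E
python3 - <<'E'
from h import *
W={n:cloud(np.load(n+"0.npz")) for n in("top","scene")}
px=dict(head=(331,240,.05,.092,.112),ring=(331,242,.06,.07,.085),body=(331,242,.06,.02,.055),base=(331,242,.07,.003,.012),hang=(442,238,.07,.058,.076),post=(378,181,.06,.009,.02),tip=(378,181,.03,.03,.06),small=(287,158,.07,.008,.02),large=(209,225,.07,.008,.02),beaker=(208,153,.06,.03,.11),vial=(460,174,.04,.015,.06))
for k,(u,v,r,a,b) in px.items():
    g=np.nanmedian(W["top"][v-3:v+4,u-3:u+4].reshape(-1,3),0)
    print(k,np.round(g,3))
    for n in W:
        print("   ",n,fit(slice_(W[n],g[0],g[1],r,a,b)))
E
```

```text
head [0.464 0.087 0.102]
    top {'n': 251, 'enc': [455.8, 87.8], 'er': 19.0, 'lsq': [455.9, 87.8], 'lr': np.float64(13.4), 'z': [99.7, 101.7, 103.6]}
    scene {'n': 157, 'enc': [453.0, 84.6], 'er': 20.5, 'lsq': [454.1, 82.0], 'lr': np.float64(14.2), 'z': [94.8, 102.0, 103.5]}
ring [0.459 0.087 0.102]
    top {'n': 126, 'enc': [455.6, 87.8], 'er': 23.9, 'lsq': [455.5, 87.9], 'lr': np.float64(21.9), 'z': [75.7, 77.5, 79.6]}
    scene {'n': 139, 'enc': [454.9, 82.7], 'er': 24.5, 'lsq': [454.4, 81.8], 'lr': np.float64(19.1), 'z': [72.4, 77.9, 79.4]}
body [0.459 0.087 0.102]
    top {'n': 9, 'enc': [455.7, 87.9], 'er': 28.8, 'lsq': [456.0, 87.7], 'lr': np.float64(28.1), 'z': [52.8, 53.7, 54.7]}
    scene {'n': 316, 'enc': [454.5, 78.4], 'er': 28.3, 'lsq': [453.4, 84.6], 'lr': np.float64(28.1), 'z': [22.7, 37.5, 51.2]}
base [0.459 0.087 0.102]
    top {'n': 63, 'enc': [466.6, 85.6], 'er': 62.2, 'lsq': [460.1, 84.5], 'lr': np.float64(39.5), 'z': [3.1, 10.4, 11.8]}
    scene {'n': 97, 'enc': [453.8, 84.1], 'er': 36.2, 'lsq': [453.1, 85.4], 'lr': np.float64(34.6), 'z': [3.9, 6.9, 11.0]}
han
[... 1259 characters left out ...]
0, 14.2]}
    scene {'n': 130, 'enc': [465.6, 380.3], 'er': 51.7, 'lsq': [466.5, 379.4], 'lr': np.float64(46.4), 'z': [8.5, 12.1, 14.3]}
beaker [0.668 0.383 0.034]
    top {'n': 949, 'enc': [669.2, 379.7], 'er': 37.8, 'lsq': [669.5, 381.0], 'lr': np.float64(29.5), 'z': [32.6, 47.3, 88.0]}
    scene {'n': 629, 'enc': [666.7, 379.0], 'er': 39.0, 'lsq': [667.4, 378.7], 'lr': np.float64(33.4), 'z': [38.7, 69.8, 87.6]}
vial [ 0.615 -0.213  0.044]
    top {'n': 85, 'enc': [618.7, -214.8], 'er': 10.3, 'lsq': [618.4, -213.6], 'lr': np.float64(7.1), 'z': [21.6, 43.1, 47.3]}
    scene {'n': 258, 'enc': [617.3, -219.2], 'er': 11.5, 'lsq': [616.4, -220.0], 'lr': np.float64(7.7), 'z': [19.3, 34.7, 47.7]}
```

```bash
cat > d.py <<'E'
# python3 d.py x y z (mm): remaining shift in tool axes and yaw error to x-forward, tool down
import sys,numpy as np
from bench import ctrl
from scipy.spatial.transform import Rotation as Ro
s=ctrl.get_state(); R=np.array(s["tool_rot"]); p=np.array(s["position"])*1000
t=np.array(list(map(float,sys.argv[1:4])))
print("t",round(s["clock"],2),"p",p.round(1),"shift",(R.T@(t-p)).round(1),"turn",Ro.from_matrix(R.T@np.diag([1.,-1,-1])).as_rotvec().round(3),"F",np.round(s["ft_force"],1),"open",round(s["opening"]*1000,1),"grip",round(s["grip_force"],1))
E
python3 -m creep '0 0 0 0 0 0.14 85;0 0 0 0 0 0.14 85;0 0 0 0 0 0.14 85;50 0 0 0 0 0 85;50 0 0 0 0 0 85'
python3 d.py 455 86 150
python3 -m creep '10 -60 0 0 0 0 85;10 -60 0 0 0 0 85;10 -60 0 0 0 0 85;10 -60 0 0 0 0 85;10 -60 0 0 0 0 85'
python3 d.py 455 86 150
```

```text
clock: 0.72
position: [0.3557, -0.5706, 0.2451]
tool_rot: [[1.0, -0.001, -0.001], [-0.001, -1.0, 0.0], [-0.001, -0.0, -1.0]]
ft_force: [0.0, -0.7, 0.6]
opening: 0.0851
grip_force: 0.0
t 0.72 p [ 355.7 -570.6  245.1] shift [  98.6 -656.7   95.2] turn [-0.     0.001 -0.001] F [ 0.  -0.7  0.6] open 85.1 grip 0.0
clock: 1.35
position: [0.405, -0.2683, 0.2451]
tool_rot: [[1.0, 0.001, -0.0], [0.001, -1.0, 0.0], [-0.0, -0.0, -1.0]]
ft_force: [1.1, 0.5, -0.2]
opening: 0.0851
grip_force: 0.0
t 1.35 p [ 405.  -268.3  245.1] shift [  50.3 -354.2   95.2] turn [-0.     0.     0.001] F [ 1.1  0.5 -0.2] open 85.1 grip 0.0
```

```bash

python3 -m creep '10 -60 0 0 0 0 85;10 -60 0 0 0 0 85;10 -60 0 0 0 0 85;10 -60 20 0 0 0 85;10 -60 20 0 0 0 85' >/dev/null
python3 -m creep '0 -54 25 0 0 0 85;0 0 20 0 0 0 85;0 0 0 0 0 0 85;0 0 0 0 0 0 85;0 0 0 0 0 0 85' >/dev/null
python3 d.py 455 86 98
python3 - <<'E'
from h import *
from bench import vision
for n in("top","scene"):
    c=vision.camera(n); np.savez(n+"1.npz",**c)
    i=c["pixels"][:,:,::-1]
    cv2.imwrite(f"pics/{n}1.png",cv2.resize(i[100:280,220:400] if n=="scene" else i[160:320,250:410],(560,560)))
E
```

```text
t 2.6 p [454.9  80.1 162.1] shift [ 0.  -5.9 64.1] turn [-0.    -0.001 -0.001] F [-0.1  1.2  0.6] open 85.0 grip 0.0
```

View pics/scene1.png

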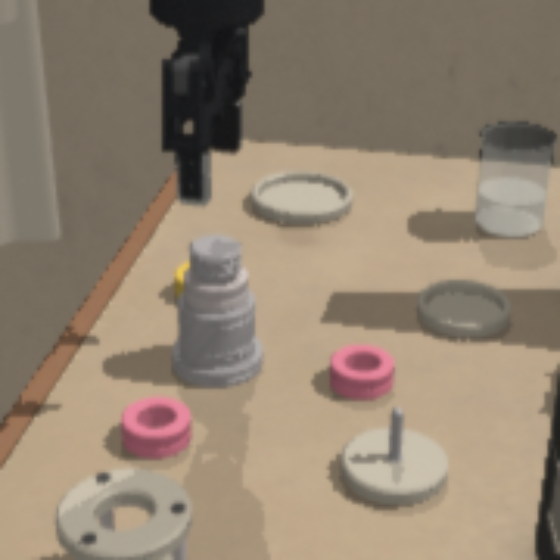

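The scene crop shows the open gripper above the stack, near fingertip at crop (193,195) and plunger head at crop (215,255). I compare the fingers' measured positions in both cameras with the known TCP.

```bash
python3 - <<'E'
from h import *
for n in("scene","top"):
    c=np.load(n+"1.npz"); W=cloud(c); dark=(c["pixels"].max(2)<90)
    for z0,z1 in((.145,.165),(.165,.185),(.185,.21),(.21,.25)):
        m=dark&(abs(W[...,0]-.455)<.1)&(abs(W[...,1]-.08)<.1)&(W[...,2]>z0)&(W[...,2]<z1)
        P=W[m]*1000
        if len(P)<4: print(n,z0,len(P)); continue
        for nm,Q in(("near",P[P[:,1]<80]),("far",P[P[:,1]>=80])):
            if len(Q)>3: print(n,z0,nm,len(Q),"x",np.percentile(Q[:,0],[2,50,98]).round(1),"y",np.percentile(Q[:,1],[2,50,98]).round(1),"zmin",Q[:,2].min().round(1))
E
```

```text
scene 0.145 far 7 x [445.1 453.8 460.6] y [120.8 121.4 124. ] zmin 162.0
scene 0.165 near 68 x [444.  454.6 461.7] y [21.5 24.6 30.9] zmin 165.2
scene 0.165 far 77 x [444.5 455.5 464.7] y [118.9 121.7 126.6] zmin 165.1
scene 0.185 near 78 x [442.4 455.6 466.9] y [ 5.6 23.5 31.7] zmin 185.3
scene 0.185 far 66 x [452.7 459.3 466.7] y [119.3 122.4 135.3] zmin 185.1
scene 0.21 near 405 x [442.6 461.8 472.3] y [ 3.9 10.9 58.2] zmin 210.3
scene 0.21 far 87 x [461.2 465.9 473.4] y [ 87.8 112.6 146.5] zmin 210.2
top 0.145 0
top 0.165 0
top 0.185 0
top 0.21 0
```

```bash

python3 -m creep '0 -5.4 24 0 0 0 85;0 0 20 0 0 0 70;0 0 10 0 0 0 60;0 0 10 0 0 0 50;0 0 0 0 0 0 44' 40 >/dev/null
python3 d.py 455 85.5 98
python3 -m creep '0 0 0 0 0 0 42;0 0 0 0 0 0 40;0 0 0 0 0 0 38;0 0 0 0 0 0 36;0 0 0 0 0 0 34' 40 >/dev/null
python3 d.py 455 85.5 98
python3 - <<'E'
from h import *
from bench import vision
o=[]
for n in("top","scene"):
    c=vision.camera(n); np.savez(n+"2.npz",**c); i=c["pixels"][:,:,::-1]
    o.append(cv2.resize(i[150:240,250:340] if n=="scene" else i[200:290,285:375],(390,390)))
    W=cloud(c)
    for k,a,b in(("body",.02,.055),("base",.003,.012)): print(n,k,fit(slice_(W,.455,.086,.045,a,b)))
cv2.imwrite("pics/2.png",np.hstack(o))
E
```

```text
t 3.33 p [454.2  86.1  97. ] shift [ 0.8  0.6 -1. ] turn [0.    0.001 0.001] F [-0.1 -0.2  0.1] open 44.2 grip 0.0
t 3.95 p [454.7  86.4  97.8] shift [ 0.3  0.9 -0.2] turn [-0.    -0.001  0.001] F [-0.8  1.7  5.2] open 36.7 grip 39.3
top body None
top base None
scene body {'n': 316, 'enc': [454.3, 78.7], 'er': 28.5, 'lsq': [453.5, 84.6], 'lr': np.float64(28.0), 'z': [22.6, 37.7, 50.5]}
scene base {'n': 94, 'enc': [454.3, 81.9], 'er': 34.8, 'lsq': [453.2, 85.3], 'lr': np.float64(34.6), 'z': [4.0, 6.7, 10.8]}
```

View pics/2.png

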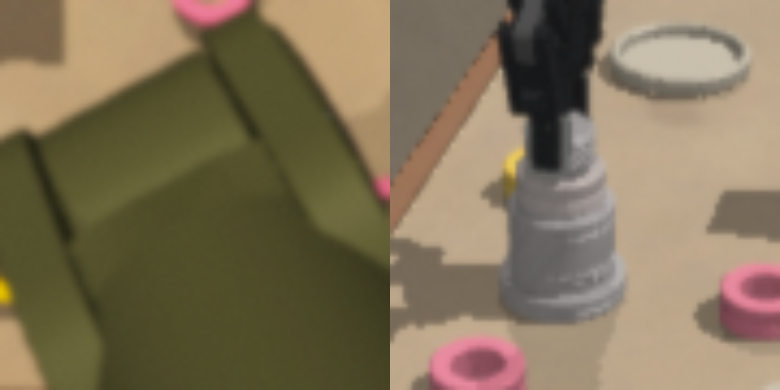

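The right panel shows the pads closed on the plunger head, clear of the ring and with the stack unmoved. I lift the plunger.

```bash

python3 -m creep '0 0 -4 0 0 0 30;0 0 -8 0 0 0 30;0 0 -10 0 0 0 30;0 0 -12 0 0 0 30;0 0 -12 0 0 0 30' 50 >/dev/null
python3 d.py 465 -168 160
python3 -m creep '0 0 -14 0 0 0 30;0 0 -14 0 0 0 30;0 0 -6 0 0 0 30;0 0 0 0 0 0 30;0 0 0 0 0 0 30' 50 >/dev/null
python3 d.py 465 -168 160
python3 - <<'E'
from h import *
from bench import vision
o=[]
for n in("scene",):
    c=vision.camera(n); np.savez(n+"3.npz",**c); i=c["pixels"][:,:,::-1]
    o.append(cv2.resize(i[120:240,230:350],(480,480)))
    W=cloud(c)
    for k,a,b in(("rod",.085,.1),("ring",.062,.078),("body",.02,.055),("base",.003,.012)): print(n,k,fit(slice_(W,.455,.086,.045,a,b)))
cv2.imwrite("pics/3.png",np.hstack(o))
E
```

```text
t 4.67 p [454.4  86.2 144.3] shift [ 10.5 254.2 -15.8] turn [-0.    -0.     0.001] F [ 0.2 -0.3 -2.3] open 35.9 grip 50.2
t 5.3 p [454.   86.1 176.9] shift [ 10.8 254.1  16.9] turn [0.    0.001 0.001] F [-0.4 -1.  -3.1] open 36.4 grip 50.2
scene rod None
scene ring {'n': 179, 'enc': [454.1, 83.3], 'er': 24.2, 'lsq': [454.9, 80.5], 'lr': np.float64(19.5), 'z': [64.7, 70.5, 76.7]}
scene body {'n': 314, 'enc': [454.3, 78.9], 'er': 28.3, 'lsq': [453.5, 84.6], 'lr': np.float64(28.1), 'z': [23.1, 37.9, 50.8]}
scene base {'n': 98, 'enc': [454.1, 82.8], 'er': 34.8, 'lsq': [453.4, 84.7], 'lr': np.float64(34.1), 'z': [4.2, 7.3, 11.5]}
```

View pics/3.png

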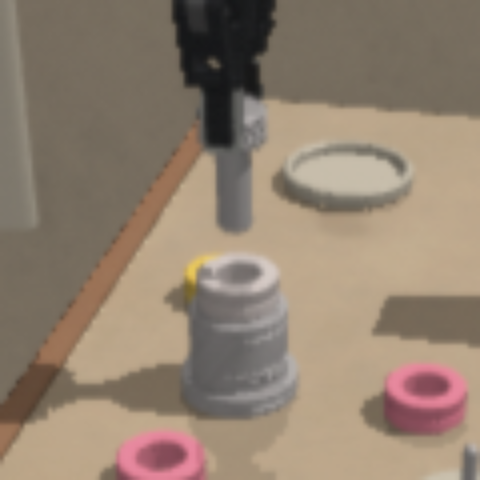

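The plunger hangs straight in the jaws at crop (235,190), and the ring and body stay in place at (240,330). I carry it to the hanger.

```bash

python3 -m creep '2 35 0 0 0 0 30;2 58 0 0 0 0 30;2 60 0 0 0 0 30;2 60 0 0 0 0 30;2 42 0 0 0 0 30' 50 >/dev/null
python3 -m creep '0 0 6 0 0 0 30;0 0 6 0 0 0 30;0 0 0 0 0 0 30;0 0 0 0 0 0 30;0 0 0 0 0 0 30' 50 >/dev/null
python3 d.py 464.3 -168.6 82
python3 - <<'E'
from h import *
from bench import vision
n="scene"
c=vision.camera(n); i=c["pixels"][:,:,::-1]
cv2.imwrite("pics/4.png",cv2.resize(i[160:310,190:340],(480,480)))
W=cloud(c)
np.savez("scene4.npz",**c)
for k,a,b in(("rod",.102,.125),("rod2",.125,.145),("plate",.062,.07)): print(n,k,fit(slice_(W,.464,-.169,.045,a,b)))
E
```

```text
t 6.6 p [ 464.7 -168.2  165.5] shift [-0.5  0.4 83.5] turn [ 0.    -0.     0.002] F [-0.4  0.4 -2.5] open 36.3 grip 50.7
scene rod {'n': 136, 'enc': [464.6, -171.3], 'er': 10.0, 'lsq': [464.1, -170.2], 'lr': np.float64(9.1), 'z': [104.5, 113.5, 123.3]}
scene rod2 {'n': 105, 'enc': [464.9, -171.7], 'er': 9.5, 'lsq': [464.2, -170.2], 'lr': np.float64(9.1), 'z': [127.5, 134.4, 141.7]}
scene plate {'n': 855, 'enc': [463.5, -171.2], 'er': 38.0, 'lsq': [464.0, -172.9], 'lr': np.float64(29.1), 'z': [64.3, 66.2, 67.4]}
```

View pics/4.png

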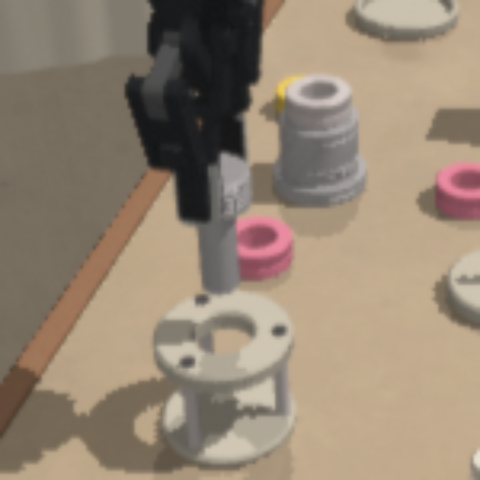

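The crop shows the rod end at (218,290) above the hole centred at (230,335). In world coordinates the two agree within 1 mm, so I lower.

```bash

python3 -m creep '-0.5 0.6 14 0 0 0 30;0 0 20 0 0 0 30;0 0 20 0 0 0 30;0 0 18 0 0 0 30;0 0 6 0 0 0 30' 50 >/dev/null
python3 d.py 464.3 -168.6 80.8
python3 -m creep '0 0 2 0 0 0 30;0 0 2 0 0 0 30;0 0 1 0 0 0 30;0 0 0 0 0 0 30;0 0 0 0 0 0 30' 50 >/dev/null
python3 d.py 464.3 -168.6 80.8
```

```text
t 7.28 p [ 463.1 -169.1   85.7] shift [ 1.2 -0.5  4.9] turn [-0.001  0.002  0.001] F [ 0.3  1.  -2.2] open 36.4 grip 50.7
t 7.9 p [ 464.1 -169.4   82.5] shift [ 0.2 -0.8  1.7] turn [ 0.    -0.     0.001] F [-0.1 -0.2 -2.4] open 36.0 grip 50.7
```

```bash

python3 -m creep '0 0 0.6 0 0 0 30;0 0 0.4 0 0 0 30;0 0 0.3 0 0 0 30;0 0 0 0 0 0 30;0 0 0 0 0 0 30' 50 >/dev/null
python3 d.py 464.3 -168.6 80.8
python3 -m creep '0 0 0.4 0 0 0 30;0 0 0.3 0 0 0 30;0 0 0.3 0 0 0 30;0 0 0 0 0 0 30;0 0 0 0 0 0 30' 50 >/dev/null
python3 d.py 464.3 -168.6 80.8
```

```text
t 8.53 p [ 464.  -169.4   81. ] shift [ 0.3 -0.8  0.2] turn [ 0.    -0.     0.001] F [-0.9  0.4  0.3] open 36.2 grip 50.9
t 9.15 p [ 464.  -169.4   80.9] shift [ 0.3 -0.8  0.1] turn [ 0.001 -0.001  0.001] F [-3.8  1.1 12.6] open 36.3 grip 52.1
```

```bash

python3 -m creep '0 0 -0.6 0 0 0 38;0 0 0 0 0 0 42;0 0 0 0 0 0 50;0 0 0 0 0 0 58;0 0 0 0 0 0 64' 50 >/dev/null
python3 d.py 464.3 -168.6 80.8
python3 -m creep '0 0 -10 0 0 0 70;0 0 -20 0 0 0 70;0 0 -20 0 0 0 70;-2 -30 -20 0 0 0 70;-2 -50 0 0 0 0 70' 50 >/dev/null
python3 -m creep '-2 -50 0 0 0 0 70;-2 -50 0 0 0 0 70;-2 -50 0 0 0 0 70;0 -25 0 0 0 0 66;0 0 0 0 0 0 66' 50 >/dev/null
python3 d.py 454.7 86.2 84
python3 - <<'E'
from h import *
from bench import vision
o=[]
n="scene"
c=vision.camera(n); i=c["pixels"][:,:,::-1]
o=[cv2.resize(i[y:y+130,x:x+130],(390,390)) for y,x in((210,200),(120,230))]
cv2.imwrite("pics/5.png",np.hstack(o))
W=cloud(c)
print("head",fit(slice_(W,.464,-.169,.045,.08,.09)))
for k,a,b in(("ring",.062,.078),("body",.02,.055),("base",.003,.012)): print(n,k,fit(slice_(W,.455,.086,.045,a,b)))
E
```

```text
t 9.78 p [ 464.  -169.4   80.5] shift [ 0.3 -0.8 -0.3] turn [-0.     0.     0.001] F [ 0.1 -0.1 -0.3] open 64.0 grip 0.0
t 11.03 p [453.8  87.9 151.3] shift [ 0.8  1.7 67.3] turn [-0.001 -0.001  0.005] F [-1.3  0.6 -0.4] open 65.8 grip 0.0
head {'n': 286, 'enc': [463.9, -170.5], 'er': 20.2, 'lsq': [463.8, -172.8], 'lr': np.float64(13.9), 'z': [82.7, 86.0, 87.2]}
scene ring {'n': 186, 'enc': [455.0, 83.0], 'er': 24.5, 'lsq': [455.0, 80.5], 'lr': np.float64(19.6), 'z': [64.4, 70.6, 76.8]}
scene body {'n': 314, 'enc': [454.2, 78.7], 'er': 28.5, 'lsq': [453.5, 84.6], 'lr': np.float64(28.1), 'z': [22.9, 38.2, 51.1]}
scene base {'n': 94, 'enc': [453.2, 82.6], 'er': 35.4, 'lsq': [453.2, 85.1], 'lr': np.float64(34.4), 'z': [4.0, 7.1, 11.0]}
```

View pics/5.png

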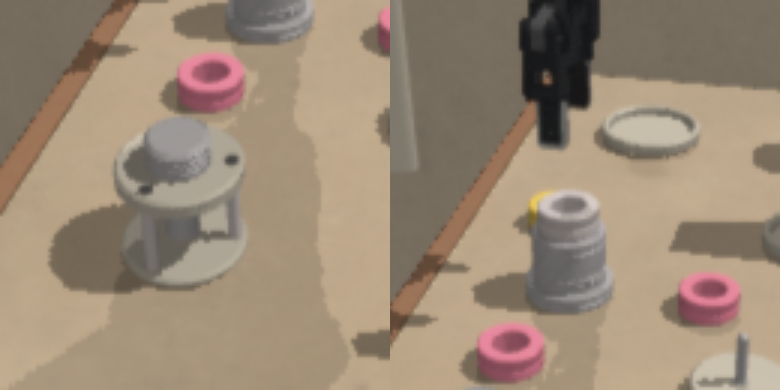

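The left panel shows the plunger hanging by its head in the stand at (178,148). The right shows the gripper back over the stack. I check how far the tips retract at different openings before gripping the ring.

```bash
python3 - <<'E'
from h import *
from bench import vision,ctrl
c5=vision.camera("scene"); s=ctrl.get_state(); print(np.round(s["position"],4))
for nm,c,x,y,z,w in(("85",np.load("scene1.npz"),.455,.080,.1621,85),("37",np.load("scene2.npz"),.4545,.0862,.0978,36.7),("37b",np.load("scene4.npz"),.4645,-.1685,.1655,36.3),("66",c5,s["position"][0],s["position"][1],s["position"][2],66)):
    W=cloud(c); dark=c["pixels"].max(2)<80
    m=dark&(abs(W[...,0]-x)<.03)&(abs(W[...,1]-y)<.065)&(W[...,1]<y)&(W[...,2]>z-.03)&(W[...,2]<z+.05)
    print(nm,m.sum(),"tip below TCP",np.round((z-np.sort(W[m][:,2])[:6])*1000,1))
E
```

```text
[0.4538 0.085  0.1509]
85 130 tip below TCP [-3.7 -5.8 -6.4 -6.6 -7.1 -7.6]
37 191 tip below TCP [9.6 5.6 5.5 5.2 5.  4. ]
37b 372 tip below TCP [10.4  6.   5.6  5.2  5.1  4.6]
66 195 tip below TCP [ 2.8  0.8  0.3 -0.1 -0.4 -1. ]
```

```bash

python3 -m creep '1 -1 20 0 0 0 66;0 0 25 0 0 0 66;0 0 20 0 0 0 66;0 0 6.7 0 0 0 62;0 0 0 0 0 0 56' 30 >/dev/null
python3 d.py 455 86 79.3
python3 -m creep '0 0 0 0 0 0 53;0 0 0 0 0 0 51;0 0 0 0 0 0 48;0 0 0 0 0 0 44;0 0 0 0 0 0 40' 30 >/dev/null
python3 d.py 455 86 79.3
```

```text
t 11.75 p [454.8  85.7  78.9] shift [ 0.2 -0.3 -0.4] turn [ 0.     0.001 -0.001] F [ 0.3  0.5 -0.4] open 56.2 grip 0.0
t 12.38 p [455.2  86.7  79.7] shift [-0.2  0.7  0.4] turn [-0.    -0.001  0.001] F [-1.6 -0.7 10.1] open 46.6 grip 29.1
```

```bash

python3 -m creep '0 0 -3 0 0 0 36;0 0 -8 0 0 0 36;0 0 -12 0 0 0 36;0 0 -12 0 0 0 36;0 0 -5 0 0 0 36' 40 >/dev/null
python3 d.py 637.7 196.3 60
python3 -m creep '15 -10 0 0 0 0 36;35 -22 0 0 0 0 36;45 -27 0 0 0 0 36;45 -27 0 0 0 0 36;30 -18 0 0 0 0 36' 40 >/dev/null
python3 -m creep '12.5 -6 0 0 0 0 36;0 0 0 0 0 0 36;0 0 0 0 0 0 36;0 0 0 0 0 0 36;0 0 0 0 0 0 36' 40 >/dev/null
python3 d.py 637.7 196.3 26.3
python3 - <<'E'
from h import *
from bench import vision
n="scene"
c=vision.camera(n); i=c["pixels"][:,:,::-1]; np.savez("scene6.npz",**c)
o=[cv2.resize(i[y:y+110,x:x+110],(390,390)) for y,x in((125,310),(140,240))]
cv2.imwrite("pics/6.png",np.hstack(o))
W=cloud(c)
print("tray",fit(slice_(W,.637,.196,.06,.008,.02)))
print("held",fit(slice_(W,.637,.196,.045,.098,.115)))
for k,a,b in(("bodytop",.05,.065),("body",.02,.055),("base",.003,.012)): print(n,k,fit(slice_(W,.455,.086,.045,a,b)))
E
```

```text
t 13.0 p [455.2  86.7 120. ] shift [ 182.4 -109.5   60.3] turn [-0.    -0.002  0.001] F [-0.2 -0.3 -1.7] open 46.8 grip 41.2
t 14.25 p [636.9 196.4 119.2] shift [ 0.8  0.1 92.9] turn [ 0.    -0.     0.001] F [ 0.4  0.1 -1.8] open 46.2 grip 41.3
tray {'n': 196, 'enc': [634.8, 194.6], 'er': 39.7, 'lsq': [635.7, 194.0], 'lr': np.float64(35.5), 'z': [9.0, 12.3, 14.0]}
held {'n': 106, 'enc': [636.1, 184.4], 'er': 25.2, 'lsq': [635.3, 186.8], 'lr': np.float64(19.6), 'z': [99.9, 106.1, 113.4]}
scene bodytop {'n': 292, 'enc': [453.5, 82.9], 'er': 29.3, 'lsq': [454.2, 81.0], 'lr': np.float64(22.2), 'z': [53.1, 58.3, 59.8]}
scene body {'n': 345, 'enc': [454.3, 78.4], 'er': 28.5, 'lsq': [454.9, 78.4], 'lr': np.float64(23.1), 'z': [23.0, 39.1, 52.4]}
scene base {'n': 99, 'enc': [454.4, 81.4], 'er': 34.8, 'lsq': [453.3, 85.3], 'lr': np.float64(34.6), 'z': [3.7, 6.7, 11.5]}
```

View pics/6.png

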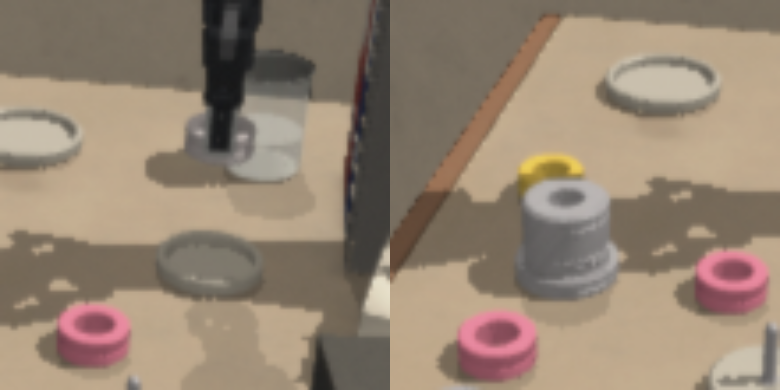

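The ring is held level at crop (220,140), over the tray at (210,262). The body and base stand unmoved at (567,235). I lower.

```bash

python3 -m creep '0.5 0 15 0 0 0 36;0 0 25 0 0 0 36;0 0 25 0 0 0 36;0 0 18 0 0 0 36;0 0 6 0 0 0 36' 40 >/dev/null
python3 -m creep '0 0 1 0 0 0 36;0 0 1 0 0 0 36;0 0 0.5 0 0 0 36;0 0 0 0 0 0 36;0 0 0 0 0 0 36' 40 >/dev/null
python3 d.py 637.7 196.3 26.3
python3 -m creep '0 0 0.5 0 0 0 36;0 0 0.4 0 0 0 36;0 0 0.3 0 0 0 36;0 0 0 0 0 0 36;0 0 0 0 0 0 36' 40 >/dev/null
python3 d.py 637.7 196.3 26.3
```

```text
t 15.55 p [637.8 196.8  27.7] shift [-0.1  0.5  1.4] turn [-0.    -0.     0.001] F [-0.2  0.3 -0.8] open 46.6 grip 41.3
t 16.18 p [637.8 196.7  27. ] shift [-0.1  0.4  0.7] turn [-0.    -0.001  0.001] F [-2.4 -1.3  6.8] open 45.8 grip 42.0
```

```bash

python3 -m creep '0 0 -0.5 0 0 0 47;0 0 0 0 0 0 50;0 0 0 0 0 0 55;0 0 0 0 0 0 60;0 0 0 0 0 0 64' 40 >/dev/null
python3 d.py 637.7 196.3 26.3
python3 -m creep '0 0 -10 0 0 0 74;0 0 -20 0 0 0 74;0 0 -25 0 0 0 74;0 0 -25 0 0 0 74;-20 12 -4 0 0 0 78' 60 >/dev/null
python3 -m creep '-40 24 0 0 0 0 78;-45 28 0 0 0 0 78;-45 27 0 0 0 0 78;-32.7 19.7 0 0 0 0 78;0 0 0 0 0 0 78' 60 >/dev/null
python3 d.py 455.2 86 40
python3 - <<'E'
from h import *
from bench import vision
n="scene"
c=vision.camera(n); i=c["pixels"][:,:,::-1]; np.savez("scene7.npz",**c)
cv2.imwrite("pics/7.png",cv2.resize(i[120:240,230:430],(800,480)))
W=cloud(c)
print("tray",fit(slice_(W,.637,.196,.06,.008,.018)))
print("ring",fit(slice_(W,.637,.196,.05,.0225,.035)))
E
```

```text
t 16.8 p [637.7 196.8  26.6] shift [0.  0.5 0.3] turn [-0.     0.     0.001] F [ 0.2 -0.7  1. ] open 63.9 grip 0.0
t 18.05 p [453.1  84.1 112.1] shift [ 2.  -2.  72.1] turn [ 0.002 -0.    -0.001] F [1.3 0.4 0.6] open 77.8 grip 0.0
tray {'n': 222, 'enc': [635.7, 194.6], 'er': 38.9, 'lsq': [635.7, 192.0], 'lr': np.float64(30.1), 'z': [9.6, 12.6, 15.2]}
ring {'n': 112, 'enc': [636.6, 193.5], 'er': 24.2, 'lsq': [635.8, 192.6], 'lr': np.float64(19.6), 'z': [23.4, 25.3, 26.8]}
```

View pics/7.png

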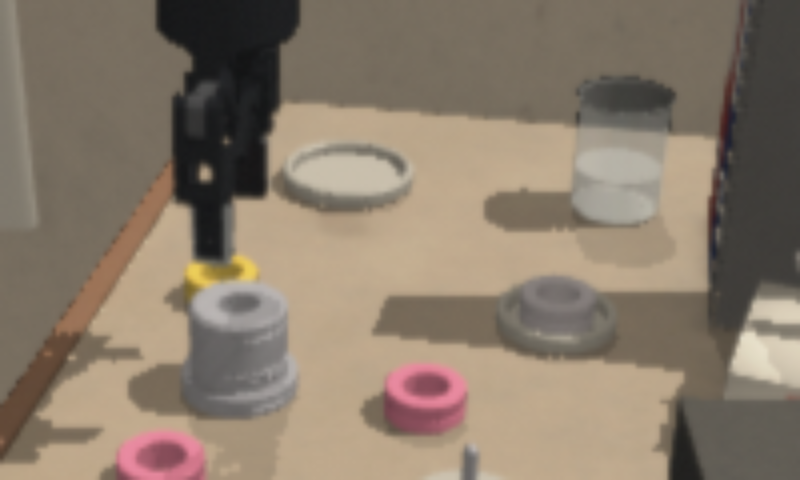

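The ring sits centred in the small tray at (555,310) and the body is bare on the base at (240,345). I now grip the body.

```bash

python3 -m creep '0 -0.4 20 0 0 0 78;0 0 25 0 0 0 78;0 0 20 0 0 0 78;0 0 5 0 0 0 72;0 0 0 0 0 0 66' 50 >/dev/null
python3 d.py 455 86 42
python3 -m creep '0 0 0 0 0 0 63;0 0 0 0 0 0 61;0 0 0 0 0 0 58;0 0 0 0 0 0 54;0 0 0 0 0 0 50' 50 >/dev/null
python3 d.py 455 86 42
```

```text
t 18.73 p [455.9  86.9  41. ] shift [-0.9  0.9 -1. ] turn [-0.    -0.001  0.001] F [0.8 0.5 0.9] open 66.2 grip 0.0
t 19.35 p [455.5  86.7  41.5] shift [-0.5  0.7 -0.5] turn [-0.    -0.001  0.001] F [-1.2  1.1  9. ] open 56.3 grip 51.9
```

```bash

python3 -m creep '0 0 -3 0 0 0 46;0 0 -6 0 0 0 46;0 0 -10 0 0 0 46;0 0 -15 0 0 0 46;0 0 -15 0 0 0 46' 70 >/dev/null
python3 d.py 604.5 -24.4 42
python3 -m creep '0 0 -12 0 0 0 46;0 0 -4 0 0 0 46;15 11 0 0 0 0 46;35 26 0 0 0 0 46;40 30 0 0 0 0 46' 70 >/dev/null
python3 -m creep '36 27 0 0 0 0 46;18 13 0 0 0 0 46;5.3 3.9 0 0 0 0 46;0 0 0 0 0 0 46;0 0 0 0 0 0 46' 70 >/dev/null
python3 d.py 604.5 -24.4 42
python3 - <<'E'
from h import *
from bench import vision
n="scene"
c=vision.camera(n); i=c["pixels"][:,:,::-1]; np.savez("scene8.npz",**c)
cv2.imwrite("pics/8.png",cv2.resize(i[150:270,240:400],(640,480)))
W=cloud(c)
print("tip",fit(slice_(W,.604,-.025,.03,.03,.058)))
print("held",fit(slice_(W,.604,-.025,.045,.084,.11)))
print("base",fit(slice_(W,.455,.086,.045,.003,.012)),fit(slice_(W,.455,.086,.02,.02,.035)))
E
```

```text
t 19.98 p [454.8  86.2  90.4] shift [149.6 110.7  48.3] turn [0.    0.001 0.001] F [ 0.8  0.5 -5.3] open 55.8 grip 75.3
t 21.23 p [603.5 -23.5 105.4] shift [ 1.   0.9 63.4] turn [-0.     0.001  0.002] F [ 0.5 -0.3 -5.5] open 55.8 grip 75.5
tip {'n': 40, 'enc': [602.9, -26.6], 'er': 4.0, 'lsq': [603.0, -26.4], 'lr': np.float64(2.8), 'z': [32.0, 43.7, 52.3]}
held {'n': 288, 'enc': [603.9, -38.4], 'er': 29.3, 'lsq': [602.4, -36.9], 'lr': np.float64(22.4), 'z': [86.4, 97.4, 107.8]}
base {'n': 96, 'enc': [453.7, 83.0], 'er': 35.0, 'lsq': [453.5, 82.5], 'lr': np.float64(32.3), 'z': [4.0, 6.8, 11.1]} {'n': 61, 'enc': [454.5, 85.2], 'er': 12.2, 'lsq': [453.7, 83.5], 'lr': np.float64(8.6), 'z': [22.0, 28.9, 30.9]}
```

View pics/8.png

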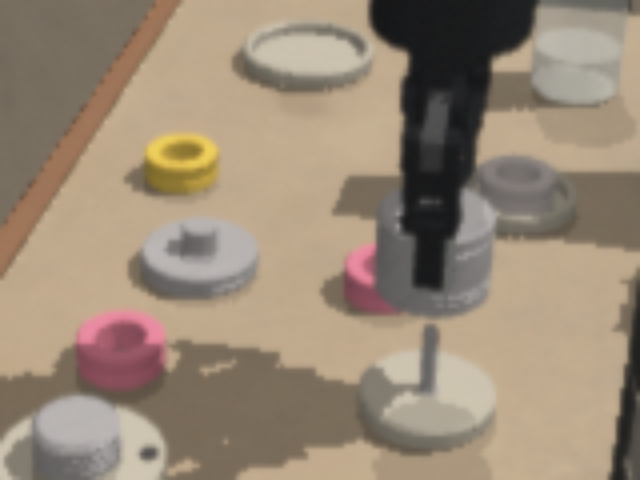

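The body is held level at (435,250) above the post at (428,350), and the base stayed put at (200,255). I lower it over the post.

```bash

python3 -m creep '0.7 0.5 8 0 0 0 46;0 0 14 0 0 0 46;0 0 16 0 0 0 46;0 0 15 0 0 0 46;0 0 6 0 0 0 46' 70 >/dev/null
python3 d.py 604.5 -24.4 42
python3 -m creep '0 0 1 0 0 0 46;0 0 1 0 0 0 46;0 0 0.5 0 0 0 46;0 0 0 0 0 0 46;0 0 0 0 0 0 46' 70 >/dev/null
python3 d.py 604.5 -24.4 42
```

```text
t 21.9 p [604.4 -25.   44.9] shift [ 0.1 -0.6  2.9] turn [-0.     0.002  0.001] F [-0.4  0.4 -5.5] open 55.5 grip 75.5
t 22.52 p [605.3 -25.   44.4] shift [-0.8 -0.6  2.4] turn [ 0.    -0.     0.001] F [-0.4 -0.5 -6.5] open 55.8 grip 75.5
```

```bash

python3 -m creep '0 0 0.7 0 0 0 46;0 0 0.5 0 0 0 46;0 0 0.3 0 0 0 46;0 0 0 0 0 0 46;0 0 0 0 0 0 46' 70 >/dev/null
python3 d.py 604.5 -24.4 42
python3 -m creep '0 0 0.4 0 0 0 46;0 0 0.3 0 0 0 46;0 0 0.2 0 0 0 46;0 0 0 0 0 0 46;0 0 0 0 0 0 46' 70 >/dev/null
python3 d.py 604.5 -24.4 42
```

```text
t 23.15 p [605.2 -24.9  42.7] shift [-0.7 -0.5  0.7] turn [-0.    -0.     0.001] F [-0.   0.5 -5.7] open 55.9 grip 75.5
t 23.77 p [605.2 -25.   41.8] shift [-0.7 -0.6 -0.2] turn [-0.     0.     0.001] F [ 0.2  0.2 -4.7] open 55.5 grip 75.6
```

```bash

python3 -m creep '0 0 0.3 0 0 0 46;0 0 0.2 0 0 0 46;0 0 0 0 0 0 46;0 0 0 0 0 0 46;0 0 0 0 0 0 46' 70 >/dev/null
python3 d.py 604.5 -24.4 42
```

```text
t 24.4 p [605.2 -25.   41.7] shift [-0.7 -0.6 -0.3] turn [ 0.    -0.     0.001] F [-4.   0.2  5.1] open 56.2 grip 76.9
```

```bash

python3 -m creep '0 0 -0.4 0 0 0 57;0 0 0 0 0 0 60;0 0 0 0 0 0 66;0 0 0 0 0 0 72;0 0 0 0 0 0 78' 70 >/dev/null
python3 d.py 604.5 -24.4 42
python3 -m creep '0 0 -10 0 0 0 78;0 0 -20 0 0 0 78;0 0 -25 0 0 0 78;0 0 -15 0 0 0 78;-20 -15 0 0 0 0 70' 40 >/dev/null
python3 -m creep '-40 -30 0 0 0 0 60;-45 -33 0 0 0 0 50;-35 -26 0 0 0 0 46;-9.7 -7 0 0 0 0 46;0 0 0 0 0 0 46' 40 >/dev/null
python3 -m creep '0 0 0 0 0 0 46;0 0 0 0 0 0 46;0 0 0 0 0 0 46;0 0 0 0 0 0 46;0 0 0 0 0 0 46' 40 >/dev/null
python3 d.py 455 86 29
python3 - <<'E'
from h import *
from bench import vision
n="scene"
c=vision.camera(n); i=c["pixels"][:,:,::-1]; np.savez("scene9.npz",**c)
cv2.imwrite("pics/9.png",cv2.resize(i[140:300,220:420],(800,640))[:600])
W=cloud(c)
print("body",fit(slice_(W,.604,-.025,.045,.055,.065)),fit(slice_(W,.604,-.025,.045,.02,.05)))
E
```

```text
t 25.02 p [605.3 -25.   41.7] shift [-0.8 -0.6 -0.3] turn [-0.    -0.     0.001] F [ 0.4 -0.4  0.2] open 78.0 grip 0.0
t 26.9 p [455.4  85.8 111.6] shift [-0.4 -0.2 82.6] turn [-0.     0.     0.001] F [-0.6  0.3 -0.3] open 45.9 grip 0.0
body {'n': 336, 'enc': [602.9, -28.6], 'er': 28.9, 'lsq': [603.4, -29.6], 'lr': np.float64(21.8), 'z': [56.9, 58.7, 59.7]} {'n': 361, 'enc': [603.3, -29.2], 'er': 28.8, 'lsq': [603.5, -32.4], 'lr': np.float64(23.9), 'z': [23.0, 36.5, 48.1]}
```

View pics/9.png

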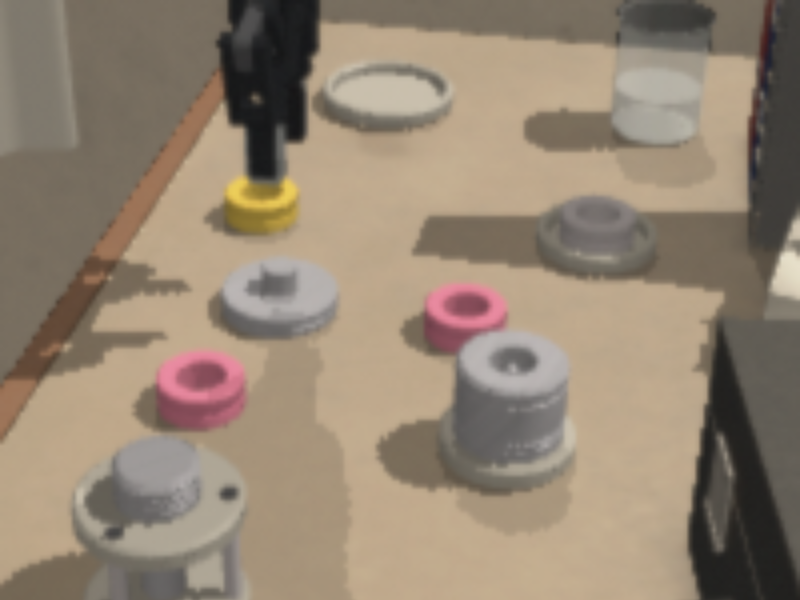

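The body sits on the post stand at (512,400) with the post visible in its bore, and the ring and plunger are in place. The base stands at (280,295). I grip it by the spigot.

```bash

python3 -m creep '-0.3 0 20 0 0 0 46;0 0 28 0 0 0 46;0 0 22 0 0 0 44;0 0 10 0 0 0 40;0 0 2 0 0 0 34' 50 >/dev/null
python3 d.py 455 86 29
python3 -m creep '0 0 0 0 0 0 29;0 0 0 0 0 0 25;0 0 0 0 0 0 21;0 0 0 0 0 0 17;0 0 0 0 0 0 14' 50 >/dev/null
python3 d.py 455 86 29
```

```text
t 27.57 p [455.   86.   29.4] shift [ 0.  -0.   0.4] turn [0.    0.001 0.001] F [-0.1 -0.1 -0.1] open 33.8 grip 0.0
t 28.2 p [455.6  86.3  30.4] shift [-0.6  0.3  1.4] turn [-0.001 -0.002  0.001] F [-1.3  1.3  7.9] open 18.6 grip 48.6
```

```bash

python3 -m creep '0 0 -3 0 0 0 8;0 0 -6 0 0 0 8;0 0 -12 0 0 0 8;0 0 -15 0 0 0 8;0 0 -15 0 0 0 8' 80 >/dev/null
python3 d.py 467.9 381.9 36
python3 -m creep '1.5 -25 0 0 0 0 8;2.5 -50 0 0 0 0 8;2.5 -60 0 0 0 0 8;2.5 -60 0 0 0 0 8;2 -50 0 0 0 0 8' 80 >/dev/null
python3 -m creep '1.5 -35 0 0 0 0 8;0 -15.5 0 0 0 0 8;0 0 0 0 0 0 8;0 0 0 0 0 0 8;0 0 0 0 0 0 8' 80 >/dev/null
python3 d.py 467.9 381.9 36
python3 - <<'E'
from h import *
from bench import vision
n="scene"
c=vision.camera(n); i=c["pixels"][:,:,::-1]; np.savez("scene10.npz",**c)
cv2.imwrite("pics/10.png",cv2.resize(i[90:210,250:410],(640,480)))
W=cloud(c)
print("tray",fit(slice_(W,.467,.382,.06,.008,.02)))
print("held",fit(slice_(W,.467,.382,.06,.049,.064)))
E
```

```text
t 28.82 p [454.9  85.8  81.7] shift [  13.2 -296.1   45.7] turn [0.    0.    0.001] F [ 0.7 -0.8 -3.8] open 17.7 grip 78.3
t 30.07 p [467.9 379.4  80.7] shift [ 0.  -2.5 44.7] turn [ 0.001  0.    -0.001] F [-0.3 -0.3 -3.5] open 17.3 grip 78.7
tray {'n': 164, 'enc': [465.5, 379.3], 'er': 51.1, 'lsq': [465.8, 379.0], 'lr': np.float64(46.4), 'z': [8.9, 12.2, 14.2]}
held {'n': 179, 'enc': [465.4, 374.4], 'er': 36.1, 'lsq': [466.4, 373.2], 'lr': np.float64(29.1), 'z': [53.1, 61.9, 63.8]}
```

View pics/10.png

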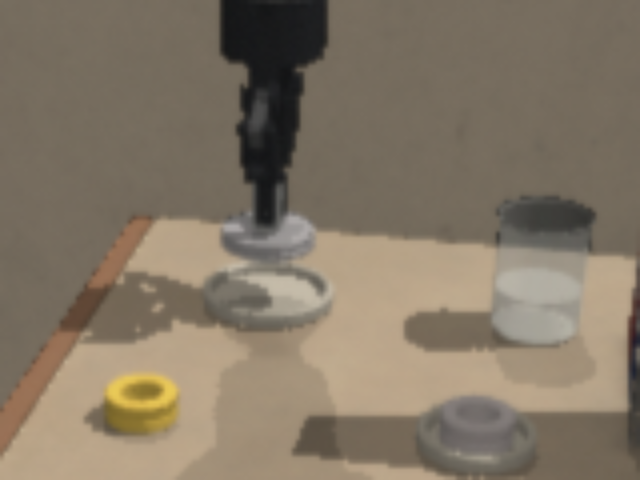

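The base is held level at (268,235), over the tray at (268,293). I shift 2.3 mm in +y and lower.

```bash

python3 -m creep '0 -2.3 6 0 0 0 8;0 0 12 0 0 0 8;0 0 12 0 0 0 8;0 0 8 0 0 0 8;0 0 3 0 0 0 8' 80 >/dev/null
python3 -m creep '0 0 1 0 0 0 8;0 0 0.6 0 0 0 8;0 0 0.4 0 0 0 8;0 0 0 0 0 0 8;0 0 0 0 0 0 8' 80 >/dev/null
python3 d.py 467.9 381.9 36
python3 -m creep '0 0 0.5 0 0 0 8;0 0 0.4 0 0 0 8;0 0 0.2 0 0 0 8;0 0 0 0 0 0 8;0 0 0 0 0 0 8' 80 >/dev/null
python3 d.py 467.9 381.9 36
```

```text
t 31.38 p [467.4 383.8  37.8] shift [0.5 1.9 1.8] turn [-0.    -0.     0.001] F [-0.1  0.2 -4.2] open 17.6 grip 78.7
t 32.0 p [467.4 383.7  36.7] shift [0.5 1.8 0.7] turn [-0.    -0.     0.001] F [-1.  -0.  -0.4] open 17.8 grip 78.9
```

```bash

python3 -m creep '0 0 0.3 0 0 0 8;0 0 0.2 0 0 0 8;0 0 0 0 0 0 8;0 0 0 0 0 0 8;0 0 0 0 0 0 8' 60 >/dev/null
python3 d.py 467.9 381.9 36
python3 -m creep '0 0 -0.3 0 0 0 20;0 0 0 0 0 0 24;0 0 0 0 0 0 30;0 0 0 0 0 0 36;0 0 0 0 0 0 42' 60 >/dev/null
python3 d.py 467.9 381.9 36
python3 -m creep '0 0 -10 0 0 0 42;0 0 -25 0 0 0 42;0 0 -30 0 0 0 42;0 0 -40 0 0 0 42;0 30 -40 0 0 0 42' 60 >/dev/null
python3 -m creep '0 50 0 0 0 0 60;0 40 0 0 0 0 60;0 0 0 0 0 0 60;0 0 0 0 0 0 60;0 0 0 0 0 0 60' 60 >/dev/null
python3 d.py 467.9 381.9 36
python3 - <<'E'
from h import *
from bench import vision
n="scene"
c=vision.camera(n); i=c["pixels"][:,:,::-1]
cv2.imwrite("pics/11.png",cv2.resize(i[130:350,220:440],(600,600)))
W=cloud(c)
print("base",fit(slice_(W,.467,.382,.04,.0165,.024)),fit(slice_(W,.467,.382,.02,.03,.045)))
for k,x,y,z in(("beaker",.668,.380,.03),("vial",.6175,-.217,.015)): print(k,fit(slice_(W,x,y,.05,z,.11)))
E
```

```text
t 32.62 p [467.4 383.7  36.7] shift [0.5 1.8 0.7] turn [-0.    -0.     0.001] F [-2.5 -1.6  6.2] open 17.4 grip 79.6
t 33.25 p [467.4 383.8  36.4] shift [0.5 1.9 0.4] turn [-0.    -0.     0.001] F [1.1 1.5 0.6] open 41.8 grip 0.0
t 34.5 p [467.3 265.2 181.6] shift [   0.9 -116.5  145.7] turn [-0.001 -0.     0.003] F [-0.3 -0.3 -0.2] open 60.1 grip 0.0
base {'n': 157, 'enc': [464.3, 380.3], 'er': 35.7, 'lsq': [465.6, 378.8], 'lr': np.float64(25.6), 'z': [18.2, 19.5, 20.9]} {'n': 22, 'enc': [465.2, 379.5], 'er': 10.7, 'lsq': [465.5, 379.4], 'lr': np.float64(7.8), 'z': [32.1, 35.2, 36.4]}
beaker {'n': 625, 'enc': [666.6, 378.5], 'er': 39.3, 'lsq': [667.4, 378.6], 'lr': np.float64(33.2), 'z': [39.5, 69.9, 88.0]}
vial {'n': 256, 'enc': [616.7, -219.6], 'er': 10.5, 'lsq': [616.5, -220.1], 'lr': np.float64(7.7), 'z': [19.8, 34.5, 47.6]}
```

View pics/11.png

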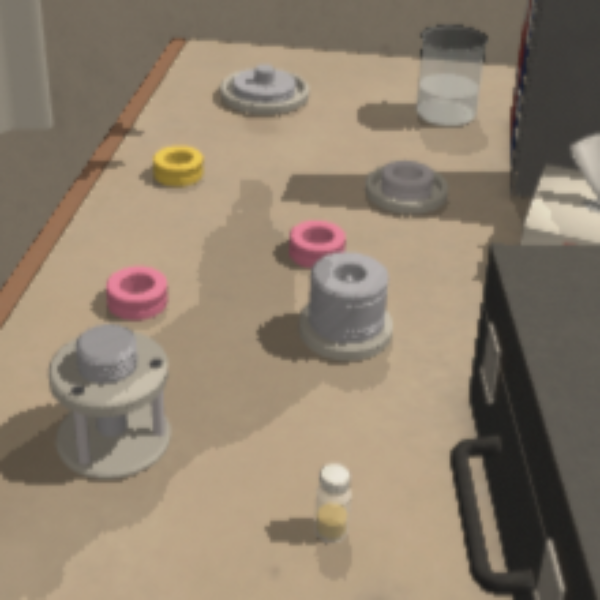

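All four parts are upright on their places: plunger at (107,350), body at (347,295), ring at (405,180), base at (264,85). The beaker and vial have not moved. I hand the job in.

```bash
python3 -c "
from bench import workorder
print(workorder.close_job())"
```

```text
the job is handed in; nothing more can be done
None
```

The die is apart and handed in at about 34.5 s: plunger hanging in its stand, ring in the small tray, body over the post, base in the large tray, with the beaker and vial unmoved; the ring went before the body because it lay on top of it.

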